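# Pull the tension gauge to its marker clip, hold, and ease it back

## Task

Proof-load the spring of the sloping bench tension gauge: take the black upright bar handle and draw the slide down the slope until its pointer lines up with the black marker clip on the scale rail, without pulling well past the clip, and hold it there for a good two seconds. Then ease the slide back to fully home without letting it snap back, and let go. Leave the marker clip set where it is and do not disturb the other things on the bench.

Things in the scene. Friction and masses are not known exactly. Their poses are not given: they have to be found in the camera images.
- handle (a point): Middle of the slide's handle: a flat black bar, 12 mm thick along the pull line (x), 95 mm wide (y), 45 mm high; this point is 45 mm off the bed, 18 mm below the bar's top edge. Axes: x up the slope, against the pull; y level, towards the scale rail; z square off the bed, 30 degrees from vertical, leaning to the low end. Pinch its two flat faces (fingers closing along x), tool along -z.
- gauge (a joint): How far the slide is drawn out along -x of handle (down the slope), m: 0 fully home against its stop, 0.105 fully out. A spring pulls it home: about 3.6 N at home plus 1.2 N per cm drawn. Moving mass about 0.35 kg; let go while drawn out, it snaps back.
- pointer (a point): Tip of the thin steel pointer that rides with the slide: level with the handle's middle along the pull line (x), 64 mm to its +y side and 35 mm nearer the bed. Axes as handle. The carriage under the handle bar is 34 mm long, 48 mm wide, its top 18 mm off the bed.
- marker (a joint): Where the marker clip is set on the scale rail, m, on the same scale as gauge: pointer and clip are lined up when gauge equals this. Set between 0.035 and 0.075; stiff (8 N to shift), to be left as set.
- marker_tip (a point): Tip of the marker clip's small tab, beside the pointer's path. The clip is a black block with a brass thumbscrew, 12 mm along the rail, 26 mm across, its top 25 mm off the bed, on the aluminium scale rail (lines every 10 mm) along the +y edge of the bed. Axes as handle; lined up when it and the pointer are level along x.
- gauge_stand: Stand bolted to the bench: base 300 x 190 mm, white bed plate of that size above it at a 30 degree slope, low end towards the robot; bed 30 mm above the table there, 180 mm at the high end. On its upper part the spring housing, 70 mm wide, 54 mm off the bed, its end 75 mm up-slope of the handle when home. Origin: centre of the base's underside; x level, to the high end; z up.
- can_mid (a point): drinks can, plain aluminium, 66 mm across, 115 mm tall, standing; point half-way up. Bystander, right of the stand.
- beaker_mid (a point): open white plastic beaker, 84 mm across the rim, 110 mm tall, standing; point half-way up. Bystander, left of the stand.
- tape_roll_mid (a point): roll of grey tape lying flat, 72 mm outside, 19 mm tall; point at its centre. Bystander in front of the stand's low end.
- screwdriver_grip (a point): screwdriver lying on the table; point in its handle. Bystander.
- mouse_mid (a point): black computer mouse, 105 x 62 x 33 mm; point half-way up. Bystander.
- flange_mid (a point): steel vacuum blank flange with a stub, 70 mm across, 45 mm tall, standing; point half-way up. Bystander.
- wrench_grip (a point): steel wrench lying on the table; point in its handle. Bystander.

How it is judged:
By the outcome, as a careful person would: the job done as asked, in the order asked, and still so for the second after the job is handed in, with the robot touching nothing.
It also fails if it takes over 45 s, if anything falls off the work surface, if the arm or the gripper's body presses on something with over 40 N, if the wrist force passes 120 N, or if a joint passes its speed limit or range.

## Robot

A 6-joint arm with a two-finger parallel gripper is mounted at the origin on the work surface. World frame = base frame: x ahead of the robot, y to its left, z up, the work surface at z = 0. Lengths are in m, angles in rad, forces in N, time in s.
With the tool pointing down it reaches from about 0.35 to 0.775 m from the base axis. Payload 5.5 kg.
Tool frame: the origin (TCP) lies at the very end of the fingers, on their centre line; the grasp point (between the pads) lies env.hold_point_z behind it (env.hold_point_z is the distance from the TCP to the grasp point, in m); z points along the fingers, y is the line along which they close (so a half turn about z gives the same grasp; the last joint's range is limited). The gripper opens to 85 mm and grips with 20 to 120 N. Pads are 22 mm wide; open, the fingers measure 114 mm over their backs; the gripper's body (76 mm by 85 mm) begins 54 mm behind the grasp point. The pads swing forward as they close: fully open they stand 13 mm farther back than shut.
Start: joints at [-1.464, 0.313, 0.046, 1.304, 0, 1.431], TCP at [0.14, -0.558, 0.231] pointing down, gripper open.
Joint ranges: [-2.76, 2.76], [-0.86, 1.69], [-1.03, 1.26], [-2.2, 2.34], [-1.47, 1.5], [-3.14, 3.14]. Speed limits (rad/s): [2.57, 2.57, 3.14, 3.14, 3.14, 3.14].

## Interface

Orientations are given as a unit quaternion [w, x, y, z].
In Python, from workcell import env gives the robot as it stands.
- The arm moves only by the tool carry_out, never from a script. Its argument "steps" is a list of rows, each a list of 3 entries, a list of its own where there are three numbers: the turn, a rotation vector about the tool's x, y, z in degrees, then the shift along the tool's x, y, z in cm, then the closure in counts, from 0 (fully open) to 255 (shut). A call has exactly 8 rows; each row is the pose to reach, as a shift and turn from the pose commanded when the call began, along the tool's axes at that moment; what a row does not reach only later rows make up. A row lasts 1/8 s, in which the tool goes at most 62.5 mm and 10.7 degrees, less where a joint would pass 70% of its speed; a pose out of reach is approached as far as the arm can. A call with a gripper value outside its range is refused whole. The fingers move at their own pace and stop on an object; "force" is the grip in N (left out, the last holds). Time passes only in rows, so rows that repeat a pose let the fingers close, or fill a call up. It gives the time, the measured TCP pose, the force, the opening and the grip force at its end, in the units of the state.
- env.get_state(): the state, without advancing time (a new reading comes with each control period).
- env.read_camera(name): name is "scene" or "top"; returns (picture, depth): 420x560x3 uint8, red, green, blue; 420x560 float32, m along the optical axis (not along the pixel's ray), 0 where there is no reading.
- env.get_calibration(name): a dict with "fx", "fy", "cx", "cy" (pixels), "D" ([k1, k2, p1, p2, k3] as OpenCV has them; the pictures are not rectified), "origin" and "orientation" of the camera in the world. Camera axes: x right, y up, looking along -z (the intrinsics and any distortion apply to the point x, -y, -z); pixel columns grow to the right and rows downward; lengths in m; the calibration is good to about 2 mm. A picture is of the moment at which its call begins. get_calibration takes no time and is no camera call.
- env.hand_in(): hands the job in; it is judged then, once.
The state is a dict: "clock": time; "joint_pos": joint angles; "qvel": joint speeds; "tau": joint torques, N m; "tcp_pos": TCP position; "orientation": TCP orientation; "wrist_force": force on the tool from outside, world axes, zero at the start; "ft_torque": the same for the moment, N m; "finger_gap": finger opening in m; "grip_force": force on a finger pad.
Only numpy, scipy, OpenCV 4.12 (cv2) and the standard library are available. Lean on these libraries where they do the work, as an engineer would, in place of code of your own. Each camera call takes 0.05 s, during which the arm holds its last target. There are 200 camera calls.

## Working session

There is one attempt and no reset: what is moved stays moved. The work goes in short steps, Python scripts to look and compute and a tool call to move; the robot and the scene stay as the last step left them, time stands still between calls to the robot, and variables do not carry over. Pictures are saved under pics/ and viewed, at most 10 in all, crops included, and the job is handed in when it is done.

Besides the shell and the picture viewer there is one more tool, called after "Emit:" as name(argument=value, ...), one argument or row to a line, values as JSON. carry_out: Moves the arm, as the interface text tells. Its arguments: {"type":"object","properties":{"steps":{"type":"array","items":{"type":"array"}},"force":{"type":"number"}},"required":["steps"]}

```bash
mkdir -p pics; ls
cat > h.py <<'E'
import numpy as np, cv2
from scipy.spatial.transform import Rotation as R
from workcell import env
def q(o): return R.from_quat([o[1],o[2],o[3],o[0]])
def cam(name):
    im,d=env.read_camera(name); c=env.get_calibration(name); return im,d,c
def world(c,d,uv):
    uv=np.array(uv,float).reshape(-1,2)
    K=np.array([[c['fx'],0,c['cx']],[0,c['fy'],c['cy']],[0,0,1]])
    n=cv2.undistortPoints(uv[:,None],K,np.array(c['D'],float))[:,0]
    z=np.array([d[int(round(v)),int(round(u))] for u,v in uv])
    P=np.c_[n[:,0]*z,-n[:,1]*z,-z]
    return q(c['orientation']).apply(P)+np.array(c['origin'])
E
python3 - <<'E'
from h import *
for n in('scene','top'):
    im,d,c=cam(n); cv2.imwrite(f'pics/{n}0.png',im[:,:,::-1]); np.savez(f'{n}0.npz',im=im,d=d); print(n,c)
print(env.hold_point_z,env.get_state())
E
```

```text
pics
scene {'fx': 544.5505372354526, 'fy': 544.5505372354526, 'cx': 285.28807043793967, 'cy': 204.0280878575723, 'D': array([-0.04028474,  0.        ,  0.        ,  0.        ,  0.        ]), 'origin': array([ 1.57434773, -0.0839431 ,  1.21115814]), 'orientation': array([0.66539048, 0.25789758, 0.25983392, 0.65056183])}
top {'fx': 463.8878713251811, 'fy': 463.8878713251811, 'cx': 276.99213280175803, 'cy': 212.9030803872973, 'D': array([-0.0942604,  0.       ,  0.       ,  0.       ,  0.       ]), 'origin': array([ 0.44011721, -0.04983636,  1.46174138]), 'orientation': array([ 0.7122612 ,  0.02984837, -0.02603741, -0.70079605])}
0.0187 {'clock': 0.1, 'joint_pos': array([-1.46358107e+00,  3.13899397e-01,  4.50736398e-02,  1.30360537e+00,
        3.90039099e-05,  1.43119726e+00]), 'qvel': array([-0.00100973, -0.00116955,  0.00233805,  0.00246371,  0.00115431,
        0.00145613]), 'tau': array([ 5.03022282e-03, -4.81721199e+01,  2.99246407e+01,  1.27061279e-02,
       -1.01175042e-04,  1.95692814e-05]), 'tcp_pos': array([ 0.14043414, -0.55710746,  0.23050504]), 'orientation': array([-8.16975860e-04,  9.92394665e-01,  1.23094110e-01,  3.27340588e-05]), 'wrist_force': array([-0.95240851, -0.38674495, -0.59253911]), 'ft_torque': array([-0.0291587 , -0.01340994, -0.02834979]), 'grip_force': 0.0, 'finger_gap': 0.08534829029617672}
```

View pics/scene0.png

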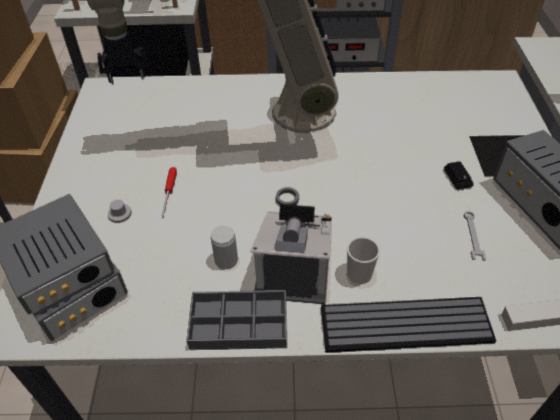

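View pics/top0.png

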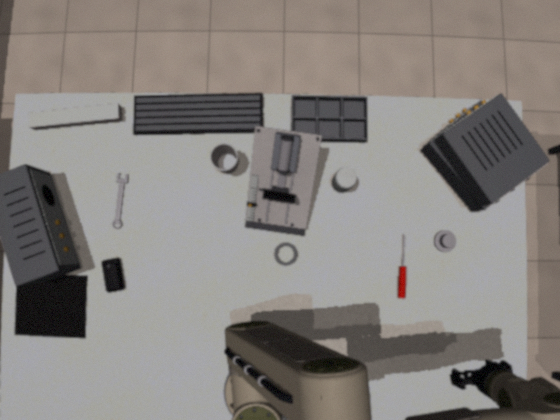

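The top view shows the stand at about (285,180), the black bar at (279,195) and the clip near (251,204). The scene view shows the bar at (297,213) and the brass screw at (327,217). I'll enlarge both.

Run:
```python
from h import *
a=np.load('top0.npz')['im'][120:240,235:335,::-1]; b=np.load('scene0.npz')['im'][180:300,245:345,::-1]
cv2.imwrite('pics/crop.png',np.hstack([cv2.resize(x,None,fx=4,fy=4,interpolation=cv2.INTER_CUBIC) for x in(a,b)]))
c=env.get_calibration('top'); d=np.load('top0.npz')['d']
px=[(255,127),(321,136),(246,226),(305,234),(265,193),(294,198),(279,195),(251,204),(285,160)]
for p,w in zip(px,world(c,d,px)): print(p,w.round(4))
c=env.get_calibration('scene'); d=np.load('scene0.npz')['d']
px=[(262,216),(331,216),(254,250),(328,258),(297,210),(327,217)]
for p,w in zip(px,world(c,d,px)): print(p,w.round(4))
```

```text
(255, 127) [0.8256 0.033  0.0245]
(321, 136) [ 0.8028 -0.1772  0.0124]
(246, 226) [0.5124 0.0556 0.0078]
(305, 234) [ 0.4906 -0.1304 -0.001 ]
(265, 193) [ 0.602  -0.0064  0.136 ]
(294, 198) [ 0.4401 -0.0498  1.4617]
(279, 195) [ 0.5964 -0.0468  0.1396]
(251, 204) [0.575  0.0367 0.0804]
(285, 160) [ 0.6884 -0.062   0.191 ]
(262, 216) [ 0.4946 -0.1457  0.001 ]
(331, 216) [0.5031 0.0591 0.0042]
(254, 250) [ 0.7608 -0.1548  0.177 ]
(328, 258) [0.7854 0.022  0.1714]
(297, 210) [ 0.5946 -0.0455  0.1342]
(327, 217) [0.5751 0.0386 0.0815]
```

View pics/crop.png

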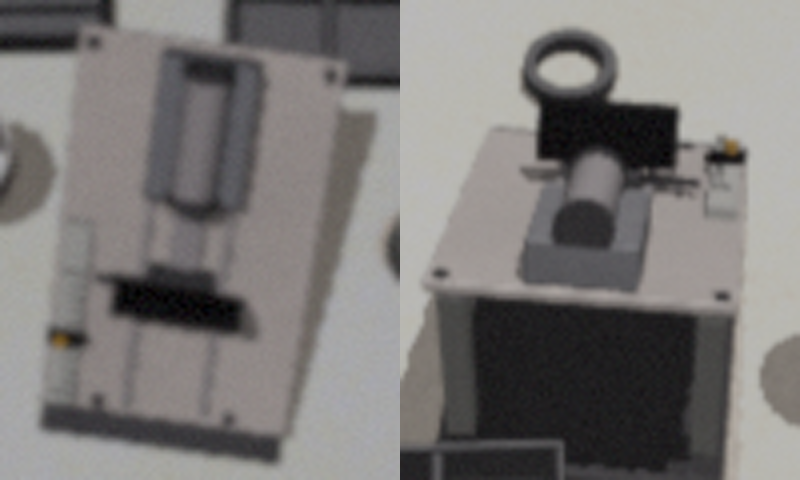

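```bash
cat > fit.py <<'E'
from h import *
def cloud(n,im,d):
    c=env.get_calibration(n); v,u=np.mgrid[0:420,0:560]; m=d>0
    z=world(c,d,np.c_[u[m],v[m]]); return z,im[m].astype(int)
def sel(P,C):
    m=(P[:,0]>.48)&(P[:,0]<.83)&(abs(P[:,1]+.05)<.16)&(P[:,2]>.02)&(P[:,2]<.25); return P[m],C[m]
if __name__=='__main__':
    for n in('top','scene'):
        f=np.load(n+'0.npz'); P,C=sel(*cloud(n,f['im'],f['d']))
        W=P[C.min(1)>120]; 
        # plane: z = a x + b y + c, robust
        A=np.c_[W[:,:2],np.ones(len(W))]; 
        m=abs(W[:,2]-(.03+(W[:,0]-.51)*.577))<.025
        for _ in range(8):
            k=np.linalg.lstsq(A[m],W[m,2],rcond=None)[0]; m=abs(A@k-W[:,2])<.004
        nrm=np.array([-k[0],-k[1],1]);nrm/=np.linalg.norm(nrm)
        B=W[m]; rect=cv2.minAreaRect((B[:,:2]*1000).astype(np.float32)); 
        print(n,'slope',np.degrees(np.arccos(nrm[2])),'az',np.degrees(np.arctan2(k[1],k[0])),rect,m.sum())
        box=cv2.boxPoints(rect)/1000; print(np.c_[box,np.c_[box,np.ones(4)]@k].round(4))
        h=(P-[0,0,k[2]])@nrm
        bar=P[(C.max(1)<45)&(h>.027)&(h<.075)&(P[:,0]<.66)]; hb=(bar-[0,0,k[2]])@nrm
        print('bar',len(bar),bar.mean(0),bar.min(0),bar.max(0),np.percentile(hb,[2,50,98]))
        np.savez(n+'bar.npz',bar=bar,hb=hb,k=k)
E
python3 fit.py
```

```text
top slope 30.05653024904895 az -7.481583560719319 ((652.802490234375, -18.126754760742188), (255.91102600097656, 257.4095764160156), 82.36373138427734) 2616
[[ 0.5082 -0.1278  0.0321]
 [ 0.7634 -0.1621  0.1811]
 [ 0.7974  0.0916  0.1815]
 [ 0.5422  0.1258  0.0325]]
bar 251 [ 0.59420504 -0.04639003  0.13548907] [ 0.57689272 -0.09020025  0.11455138] [ 0.65777798 -0.00262705  0.17298608] [0.0285836  0.05649619 0.06669712]
scene slope 29.895140342073724 az -7.543117341978624 ((654.328369140625, -19.063858032226562), (258.6015319824219, 263.35101318359375), 82.51966094970703) 1518
[[ 0.5069 -0.1301  0.0319]
 [ 0.7681 -0.1644  0.1833]
 [ 0.8017  0.092   0.1832]
 [ 0.5406  0.1263  0.0318]]
bar 434 [ 0.59908871 -0.04758142  0.13154754] [ 0.57852918 -0.09136013  0.11267466] [ 0.61665395 -0.0030526   0.1488797 ] [0.02823561 0.04632066 0.06329815]
```

```bash
cat > fr.py <<'E'
from h import *
t=np.radians(-7.5); hx=np.array([np.cos(t),np.sin(t),0]); up=np.array([0,0,1.])
c,s=np.cos(np.pi/6),.5
X=c*hx+s*up; Y=np.cross(up,hx); Z=np.cross(X,Y); M=np.c_[X,Y,Z]
O=np.array([.512,-.0370,0.032])  # reference near low edge
E
python3 - <<'E'
from fr import *; from fit import *
for n in('top','scene'):
    f=np.load(n+'0.npz'); P,C=sel(*cloud(n,f['im'],f['d'])); k=np.load(n+'bar.npz')['k']
    o=O.copy(); o[2]=k@[o[0],o[1],1]
    L=(P-o)@M*1000; dark=C.max(1)<55
    b=L[dark&(L[:,2]>30)&(L[:,2]<70)&(abs(L[:,0]-112)<30)]
    print(n,o,'bar x by z:',[(z,np.percentile(b[abs(b[:,2]-z)<5,0],[5,50,95]).round(1)) for z in(35,45,55,62)],'y',np.percentile(b[:,1],[0,1,50,99,100]).round(1),'zmax',np.percentile(b[:,2],[90,98]).round(1))
    e=L[(abs(L[:,2])<3)&(C.min(1)>110)]; 
    print('bed y range by x',[(x,np.percentile(e[abs(e[:,0]-x)<10,1],[0,50,100]).round(0)) for x in(30,60,90,200)])
    br=(C[:,0]-C[:,2]>50)&(L[:,1]>50)&(L[:,1]<110); print('brass',L[br].mean(0).round(1),L[br].round(0).tolist()[:12])
    cl=L[(dark)&(L[:,1]>55)&(L[:,1]<110)&(L[:,2]>8)&(L[:,2]<40)]; print('clip',len(cl),cl.round(0).tolist()[:40])
E
```

```text
top [ 0.512      -0.037       0.02742091] bar x by z: [(35, array([126.1, 127.2, 129.2])), (45, array([126. , 127.5, 128.9])), (55, array([115.4, 127. , 129.1])), (62, array([117.4, 123.7, 128.7]))] y [-43.7 -42.6  -0.3  44.7  46.5] zmax [64.5 66.8]
bed y range by x [(30, array([-91., -12.,  95.])), (60, array([-91., -16.,  95.])), (90, array([-91., -51.,  95.])), (200, array([-91.,  45.,  95.]))]
brass [72.5 84.2 25.4] [[73.0, 87.0, 23.0], [75.0, 84.0, 27.0], [72.0, 86.0, 28.0], [71.0, 84.0, 25.0], [71.0, 81.0, 24.0]]
clip 7 [[71.0, 79.0, 16.0], [72.0, 75.0, 18.0], [74.0, 72.0, 20.0], [72.0, 70.0, 15.0], [70.0, 75.0, 21.0], [70.0, 72.0, 18.0], [68.0, 69.0, 14.0]]
scene [ 0.512      -0.037       0.02777891] bar x by z: [(35, array([123.8, 127.9, 133.5])), (45, array([122.6, 127.6, 133.2])), (55, array([123.8, 127.6, 132.5])), (62, array([120.9, 127.2, 132.5]))] y [-43.6 -43.    0.3  45.9  46.6] zmax [61.1 63.2]
bed y range by x [(30, array([-92., -63.,  66.])), (60, array([-93., -61.,  96.])), (90, array([-92., -65.,  96.])), (200, array([-92.,  42.,  96.]))]
brass [74.8 84.1 23.3] [[76.0, 83.0, 27.0], [78.0, 83.0, 25.0], [74.0, 86.0, 24.0], [72.0, 83.0, 20.0], [74.0, 86.0, 21.0]]
clip 20 [[68.0, 72.0, 15.0], [73.0, 75.0, 17.0], [70.0, 78.0, 16.0], [72.0, 81.0, 17.0], [76.0, 70.0, 14.0], [68.0, 72.0, 12.0], [77.0, 75.0, 15.0], [74.0, 78.0, 14.0], [79.0, 81.0, 16.0], [74.0, 84.0, 15.0], [72.0, 86.0, 14.0], [84.0, 89.0, 19.0], [75.0, 92.0, 16.0], [75.0, 73.0, 12.0], [74.0, 76.0, 11.0], [79.0, 78.0, 13.0], [78.0, 81.0, 13.0], [82.0, 84.0, 15.0], [79.0, 87.0, 14.0], [78.0, 89.0, 14.0]]
```

```bash
cat >> fr.py <<'E'
O[2]=.0276
RT=R.from_matrix(np.c_[Y,X,-Z])
def pose(xyz): # local mm of the grasp point -> TCP world
    return O+M@(np.array(xyz,float)/1000)-Z*env.hold_point_z
def rel(p):
    s=env.get_state(); r=q(s['orientation']); p=np.array(p)
    print('turn',np.degrees((r.inv()*RT).as_rotvec()).round(2),'shift',(r.inv().apply(p-s['tcp_pos'])*100).round(2),'world',p.round(3))
def now():
    s=env.get_state(); r=q(s['orientation'])
    print('t',round(s['clock'],2),'local grasp mm',((s['tcp_pos']+Z*env.hold_point_z-O)@M*1000).round(2),'err deg',np.degrees((r.inv()*RT).as_rotvec()).round(2),'F local',(s['wrist_force']@M).round(2),'gap',s['finger_gap'],'grip',s['grip_force'],'q',s['joint_pos'].round(2))
E
python3 - <<'E'
from fr import *
rel(pose([121.5,1.5,165])); rel(pose([121.5,1.5,47])); now()
E
```

```text
turn [-26.4   17.81 -66.73] shift [ 51.77 -40.31   1.62] world [ 0.544 -0.04   0.215]
turn [-26.4   17.81 -66.73] shift [ 57.26 -38.12  11.84] world [ 0.602 -0.047  0.113]
t 0.1 local grasp mm [-158.79 -564.16  344.67] err deg [-26.4   17.81 -66.73] F local [-1.07 -0.51 -0.07] gap 0.08534829029617672 grip 0.0 q [-1.46  0.31  0.05  1.3   0.    1.43]
```

Emit:
carry_out(
  steps=[
    [[-2, 1.5, -5.5], [3, -2.5, -1], 0],
    [[-4, 3, -11], [7, -5.5, -2], 0],
    [[-7, 4.5, -17], [11.5, -9, -3], 0],
    [[-9, 6, -23], [16, -12.5, -3], 0],
    [[-11, 7.5, -28], [20.5, -16, -3], 0],
    [[-13, 9, -33], [25, -19.5, -3], 0],
    [[-15.5, 10.5, -39], [29.5, -23, -3], 0],
    [[-17.5, 12, -44.5], [34, -26.5, -3], 0],
  ],
)

```text
clock: 1.1
tcp_pos: [0.4059, -0.2158, 0.2611]
orientation: [0.135, 0.855, 0.487, 0.119]
wrist_force: [0.2, -0.3, -0.2]
finger_gap: 0.0852
grip_force: 0.0
```

Run:
```python
from fr import *
rel(pose([121.5,1.5,130]));now()
```

```text
turn [ -8.7    5.82 -22.08] shift [22.2   1.27 10.37] world [ 0.561 -0.042  0.185]
t 1.1 local grasp mm [  45.88 -191.08  261.86] err deg [ -8.7    5.82 -22.08] F local [ 0.13 -0.26 -0.27] gap 0.08524658421227037 grip 0.0 q [-0.76 -0.21 -0.5   0.95  0.15  1.37]
```

Emit:
carry_out(
  steps=[
    [[-1.5, 1, -4], [4, 0, 1], 0],
    [[-3, 2, -8], [8, 0.5, 2.5], 0],
    [[-4.5, 3, -12], [12, 0.7, 4.5], 0],
    [[-6, 4, -16], [16, 1, 6.5], 0],
    [[-7.5, 5, -20], [19.5, 1.2, 8.5], 0],
    [[-8.7, 5.8, -22.1], [22.2, 1.3, 10.4], 0],
    [[-8.7, 5.8, -22.1], [22.2, 1.3, 10.4], 0],
    [[-8.7, 5.8, -22.1], [22.2, 1.3, 10.4], 0],
  ],
)

```text
clock: 2.1
tcp_pos: [0.5612, -0.0445, 0.1846]
orientation: [0.194, 0.727, 0.636, 0.17]
wrist_force: [1.0, -0.3, 0.1]
finger_gap: 0.0851
grip_force: 0.0
```

Run:
```python
from fr import *
rel(pose([121.5,1.5,47]));now()
im,d,c=cam('top');a=im[120:260,225:345,::-1]
im,d,c=cam('scene');b=im[150:290,230:350,::-1]
cv2.imwrite('pics/pre.png',np.hstack([cv2.resize(x,None,fx=3.3,fy=3.3,interpolation=cv2.INTER_CUBIC) for x in(a,b)]))
```

```text
turn [-0.13  0.08 -0.15] shift [0.27 0.01 8.28] world [ 0.602 -0.047  0.113]
t 2.1 local grasp mm [121.62  -1.05 129.82] err deg [-0.13  0.08 -0.15] F local [ 0.98 -0.18 -0.4 ] gap 0.08512185855361418 grip 0.0 q [-0.25 -0.07 -0.66  0.46  0.06  1.47]
```

View pics/pre.png

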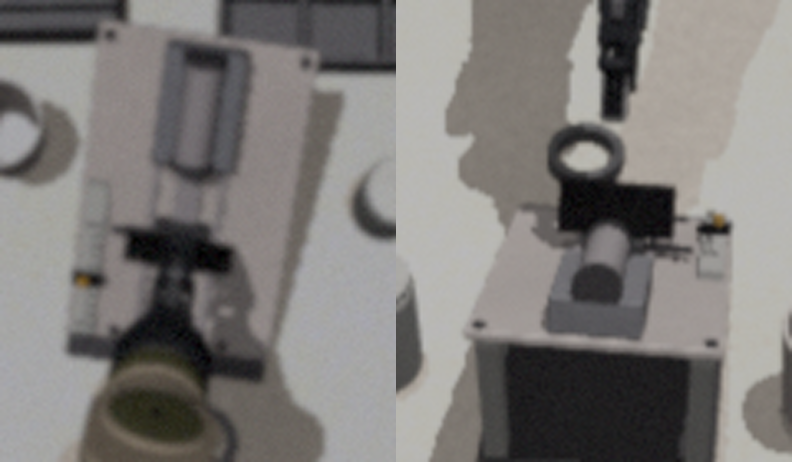

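The open gripper straddles the bar: top crop has the bar at (178,248), the pointer at about (120,232) and the clip at (83,281). The rail should stay visible while I pull. Descending.

Emit:
carry_out(
  steps=[
    [[0, 0, 0], [0.2, 0, 1.5], 0],
    [[0, 0, 0], [0.2, 0, 3.5], 0],
    [[0, 0, 0], [0.2, 0, 5.5], 0],
    [[0, 0, 0], [0.2, 0, 7.2], 0],
    [[0, 0, 0], [0.2, 0, 8.2], 0],
    [[0, 0, 0], [0.2, 0, 8.2], 0],
    [[0, 0, 0], [0.2, 0, 8.2], 60],
    [[0, 0, 0], [0.2, 0, 8.2], 120],
  ],
  force=50,
)

```text
clock: 3.2
tcp_pos: [0.6027, -0.0479, 0.1145]
orientation: [0.195, 0.727, 0.636, 0.17]
wrist_force: [-0.4, -0.5, -0.3]
finger_gap: 0.0515
grip_force: 0.0
```

Emit:
carry_out(
  steps=[
    [[0, 0, 0], [0, 0, 0], 150],
    [[0, 0, 0], [0, 0, 0], 180],
    [[0, 0, 0], [0, 0, 0], 210],
    [[0, 0, 0], [0, 0, 0], 255],
    [[0, 0, 0], [0, 0, 0], 255],
    [[0, 0, 0], [0, 0, 0], 255],
    [[0, 0, 0], [0, 0, 0], 255],
    [[0, 0, 0], [0, 0, 0], 255],
  ],
  force=50,
)

```text
clock: 4.2
tcp_pos: [0.6028, -0.0478, 0.114]
orientation: [0.195, 0.727, 0.636, 0.17]
wrist_force: [-0.0, 1.6, 4.2]
finger_gap: 0.0113
grip_force: 49.5
```

Run:
```python
from fr import *
now()
```

```text
t 4.2 local grasp mm [122.42   1.11  47.84] err deg [-0.02  0.06 -0.13] F local [1.88 1.56 3.71] gap 0.011311647784299586 grip 49.54054534435272 q [-0.24  0.1  -0.69  0.26  0.05  1.48]
```

Emit:
carry_out(
  steps=[
    [[0, 0, 0], [0, -0.3, 0], 255],
    [[0, 0, 0], [0, -0.8, 0], 255],
    [[0, 0, 0], [0, -1.4, 0], 255],
    [[0, 0, 0], [0, -2.1, 0], 255],
    [[0, 0, 0], [0, -2.8, 0], 255],
    [[0, 0, 0], [0, -3.4, 0], 255],
    [[0, 0, 0], [0, -3.8, 0], 255],
    [[0, 0, 0], [0, -4.0, 0], 255],
  ],
  force=70,
)

```text
clock: 5.2
tcp_pos: [0.5687, -0.0434, 0.0942]
orientation: [0.195, 0.727, 0.636, 0.171]
wrist_force: [4.3, 0.4, 4.2]
finger_gap: 0.0111
grip_force: 68.8
```

Run:
```python
from fr import *; from fit import *
ims=[]
for n in('top','scene'):
    im,d,c=cam(n); np.savez(n+'1.npz',im=im,d=d)
    L,C=cloud(n,im,d); L=(L-O)@M*1000
    cv=env.get_calibration(n)
    # pixels of local points: rectify the rail strip (z=10mm plane) to local mm, 6 px/mm
    xs,ys=np.meshgrid(np.arange(50,150,.25),np.arange(100,40,-.25))
    K=np.array([[cv['fx'],0,cv['cx']],[0,cv['fy'],cv['cy']],[0,0,1]])
    W=O+np.stack([xs,ys,xs*0+10],-1).reshape(-1,3)/1000@M.T
    p=q(cv['orientation']).inv().apply(W-cv['origin'])*[1,-1,-1]
    uv=cv2.projectPoints(p,np.zeros(3),np.zeros(3),K,np.array(cv['D'],float))[0].reshape(*xs.shape,2).astype(np.float32)
    for k in('0','1'):
        f=np.load(n+k+'.npz')['im'][:,:,::-1]
        ims.append(cv2.remap(f,uv[...,0],uv[...,1],cv2.INTER_CUBIC))
cv2.imwrite('pics/rail.png',np.vstack([np.hstack(ims[:2]),np.hstack(ims[2:])]))
now()
```

```text
t 5.3 local grasp mm [82.47  1.03 47.88] err deg [-0.    0.08 -0.13] F local [6.15 1.74 3.21] gap 0.011514734862772158 grip 68.99104356765747 q [-0.25  0.07 -0.8   0.19  0.06  1.47]
```

View pics/rail.png

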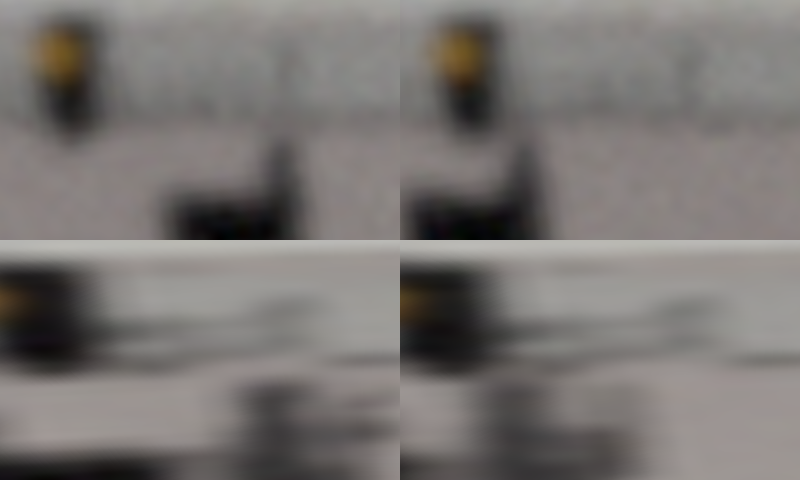

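The rectified rail strips show the clip at column ≈68 and its tab at ≈(70,137). The pointer tip moved from column 282 to 122, which is 40 mm. Parallax depends on the tab's height, so I'll average several frames with depth.

Run:
```python
from fr import *; from fit import *
now()
for n in('top','scene'):
    fs=[env.read_camera(n) for _ in range(10)]
    im=np.mean([f[0] for f in fs],0); D=np.array([f[1] for f in fs]); d=np.median(D,0).astype(np.float32)
    np.savez(n+'2.npz',im=im,d=d)
    v,u=np.mgrid[0:420,0:560]; m=d>0; uv=np.c_[u[m],v[m]]
    L=(world(env.get_calibration(n),d,uv)-O)@M*1000; C=im[m]
    k=(L[:,0]>55)&(L[:,0]<95)&(L[:,1]>54)&(L[:,1]<100)&(L[:,2]>-5)&(L[:,2]<40)
    print(n,'noise mm',1000*np.median(D.std(0)))
    for a in sorted(zip(uv[k].tolist(),L[k].round(1).tolist(),C[k].mean(1).round(0)),key=lambda a:(a[0][1],a[0][0])):
        if a[2]<125: print(*a[0],*a[1],int(a[2]))
    r=k&0>1
    k=(L[:,0]>90)&(L[:,0]<150)&(L[:,1]>74)&(L[:,1]<92); print('rail z',np.median(L[k,2])); k=(L[:,0]>90)&(L[:,0]<150)&(L[:,1]>50)&(L[:,1]<62); print('bed z',np.median(L[k,2]))
```

```text
t 5.3 local grasp mm [82.47  1.03 47.88] err deg [-0.    0.08 -0.13] F local [6.15 1.74 3.21] gap 0.011514734862772158 grip 68.99104356765747 q [-0.25  0.07 -0.8   0.19  0.06  1.47]
top noise mm 3.1482124
256 195 94.9 71.0 -0.5 113
253 196 94.0 79.0 8.1 123
254 196 94.6 76.0 8.4 119
255 196 91.3 73.6 -0.2 113
256 196 91.1 70.7 -1.6 114
253 197 91.0 78.6 8.7 121
254 197 91.7 75.6 9.2 118
255 197 88.9 73.1 1.8 113
256 197 89.5 70.1 2.0 115
253 198 87.5 78.3 8.0 124
254 198 88.8 75.2 10.0 119
255 198 84.6 72.9 -0.5 113
256 198 86.1 69.8 1.7 114
257 198 85.6 66.9 -0.5 124
253 199 84.5 77.9 8.7 123
254 199 84.0 75.1 6.5 120
255 199 81.5 72.6 -0.2 111
256 199 81.5 69.7 -1.3 111
257 199 82.7 66.5 0.3 118
258 199 82.4 63.6 -1.4 120
259 199 83.6 60.5 0.2 120
260 199 84.4 57.5 0.9 118
261 199 84.2 54.6 -0.5 117
252 200 80.7 80.6 8.5 119
253 200 81.4 77.5 9.0 115
254 200 81.4 74.6 8.0 111
255 200 78.6 72.2 0.7 103
256 200 78.9 69.2 0.3 103
257 200 84.1 65.5 10.8 102
258 200 84.2 62.5 9.9 100
259 200 84.2 59.6 8.9 96
260 200 86.3 56.4 12.4 94
248 201 76.5 92.0 10.8 107
249 201 76.4 89.2 9.4 107

[... 3679 characters left out ...]
221 74.4 75.7 8.6 81
325 221 76.9 78.5 9.7 88
326 221 77.1 81.3 10.0 114
327 221 77.1 84.0 10.2 118
328 221 75.9 86.8 10.0 118
329 221 77.5 89.5 10.8 117
330 221 75.1 92.3 10.2 119
316 222 87.6 54.1 8.3 114
317 222 84.5 56.8 7.5 121
318 222 83.6 59.5 7.4 117
319 222 86.6 62.4 8.7 119
320 222 83.6 65.0 7.9 119
321 222 61.1 67.4 0.4 102
322 222 59.6 70.2 0.2 110
324 222 82.2 76.0 8.3 110
325 222 82.0 78.8 8.5 112
317 223 69.3 56.6 -0.6 122
318 223 71.1 59.5 0.2 123
321 223 68.5 67.7 0.0 122
322 223 68.5 70.5 0.3 113
324 223 90.4 76.3 8.2 124
325 223 89.9 79.0 8.3 123
316 224 79.4 54.3 -0.3 123
317 224 79.5 57.1 -0.0 124
322 224 76.0 70.8 -0.1 120
rail z 8.005918852746905
bed z 471.473209911812
```

Emit:
carry_out(
  steps=[
    [[0, 0, 0], [0, -0.1, 0], 255],
    [[0, 0, 0], [0, -0.3, 0], 255],
    [[0, 0, 0], [0, -0.5, 0], 255],
    [[0, 0, 0], [0, -0.7, 0], 255],
    [[0, 0, 0], [0, -0.9, 0], 255],
    [[0, 0, 0], [0, -1.0, 0], 255],
    [[0, 0, 0], [0, -1.1, 0], 255],
    [[0, 0, 0], [0, -1.1, 0], 255],
  ],
)

```text
clock: 7.3
tcp_pos: [0.5597, -0.0422, 0.089]
orientation: [0.195, 0.727, 0.636, 0.171]
wrist_force: [6.1, -0.4, 4.6]
finger_gap: 0.0111
grip_force: 68.8
```

Run:
```python
from fr import *; from fit import *
now()
for n in('top','scene'):
    fs=[env.read_camera(n) for _ in range(10)]
    im=np.mean([f[0] for f in fs],0); D=np.array([f[1] for f in fs]); d=np.median(D,0).astype(np.float32)
    v,u=np.mgrid[0:420,0:560]; m=d>0; uv=np.c_[u[m],v[m]]
    L=(world(env.get_calibration(n),d,uv)-O)@M*1000; C=im[m]
    k=(L[:,0]>58)&(L[:,0]<90)&(L[:,1]>52)&(L[:,1]<77)&(L[:,2]>5)&(L[:,2]<40); print(n)
    for a in sorted(zip(uv[k].tolist(),L[k].round(1).tolist(),C[k].mean(1).round(0)),key=lambda a:(a[0][1],a[0][0])):
        if a[2]<115: print(*a[0],*a[1],int(a[2]))
    a=im[190:215,240:280] if n=='top' else im[208:233,305:345]
    cv2.imwrite(f'pics/al_{n}.png',cv2.resize(a[:,:,::-1],None,fx=10,fy=10,interpolation=cv2.INTER_CUBIC))
a,b=cv2.imread('pics/al_top.png'),cv2.imread('pics/al_scene.png'); cv2.imwrite('pics/al.png',np.hstack([a,b]))
```

```text
t 7.3 local grasp mm [72.27  1.04 47.89] err deg [ 0.06  0.07 -0.13] F local [7.62 0.36 0.93] gap 0.011057649889245912 grip 68.78651976585388 q [-0.25  0.06 -0.82  0.17  0.06  1.47]
top
254 200 81.7 74.6 8.6 110
254 201 78.7 74.2 9.1 101
253 202 76.2 76.6 12.0 83
254 202 76.5 73.7 11.4 83
253 203 75.8 75.8 18.0 52
254 203 75.5 72.9 16.5 55
255 203 72.5 70.5 9.0 62
256 203 73.7 67.4 10.6 78
257 203 73.7 64.5 9.4 92
258 203 74.8 61.4 10.8 97
259 203 74.1 58.6 8.2 97
260 203 76.2 55.4 11.6 94
261 203 76.9 52.4 12.1 93
253 204 72.6 75.5 18.3 28
254 204 72.0 72.6 16.0 30
255 204 71.1 69.9 12.9 39
256 204 70.7 67.0 11.0 54
257 204 70.7 64.1 10.1 65
258 204 71.5 61.1 10.7 70
259 204 73.0 57.9 12.9 73
260 204 73.0 55.0 11.9 69
253 205 68.6 75.2 16.7 30
254 205 68.7 72.3 16.0 32
255 205 67.4 69.6 12.1 45
258 205 69.1 60.6 12.6 73
259 205 69.2 57.6 11.7 73
260 205 70.0 54.6 12.4 65
253 206 65.7 74.8 17.4 62
254 206 66.0 71.9 17.0 60
260 206 66.5 54.3 12.1 87
253 207 58.1 75.2 8.3 97
scene
323 218 74.4 72.4 17.1 37
324 218 73.1 75.1 16.9 37
316 219 76.0 53.3 13.2 65
317 219 74.1 56.0 12.7 70
318 219 72.8 58.7 12.5 72
319 219 71.9 61.5 12.4 77
320 219 70.9 64.2 12.3 72
321 219 73.3 67.0 13.4 48
322 219 76.2 69.8 14.6 29
323 219 74.7 72.6 14.3 18
324 219 76.6 75.4 15.2 17
316 220 74.8 53.4 9.8 87
317 220 75.3 56.2 10.2 98
318 220 73.2 58.9 9.7 96
319 220 72.8 61.7 9.8 87
320 220 73.5 64.5 10.3 85
321 220 72.6 67.2 10.2 80
322 220 77.4 70.1 12.1 57
323 220 75.5 72.8 11.6 49
324 220 78.6 75.6 12.9 41
323 221 71.1 72.9 7.2 106
324 221 77.8 75.8 9.7 82
324 222 84.2 76.0 9.0 110[ WARN:0@7.531] global loadsave.cpp:1063 imwrite_ Unsupported depth image for selected encoder is fallbacked to CV_8U.
```

View pics/al.png

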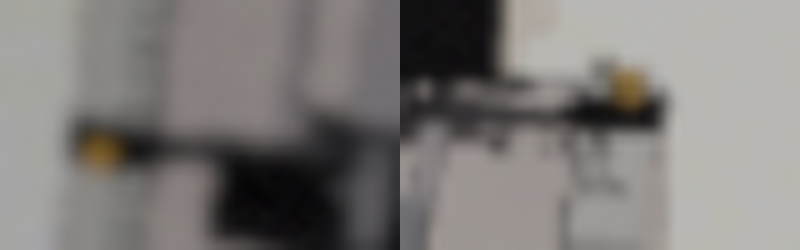

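In both views the pointer runs straight into the clip's tab: top (155–220, ~148), scene (440–600, ~108). That is aligned to about 1 mm. I'll check the settled position and hold here.

Emit:
carry_out(
  steps=[
    [[0, 0, 0], [0, -0.03, 0], 255],
    [[0, 0, 0], [0, -0.03, 0], 255],
    [[0, 0, 0], [0, -0.03, 0], 255],
    [[0, 0, 0], [0, -0.03, 0], 255],
    [[0, 0, 0], [0, -0.03, 0], 255],
    [[0, 0, 0], [0, -0.03, 0], 255],
    [[0, 0, 0], [0, -0.03, 0], 255],
    [[0, 0, 0], [0, -0.03, 0], 255],
  ],
)

```text
clock: 9.3
tcp_pos: [0.5596, -0.0422, 0.089]
orientation: [0.195, 0.727, 0.636, 0.171]
wrist_force: [5.9, 0.2, 4.8]
finger_gap: 0.011
grip_force: 68.7
```

Run:
```python
from fr import *
now()
for _ in range(12):im,d,c=cam('top'); print(im[201:208,255:260].mean(2).astype(int).tolist()) if _==11 else 0
now()
```

```text
t 9.3 local grasp mm [72.17  1.04 47.89] err deg [ 0.07  0.07 -0.13] F local [7.39 0.96 1.26] gap 0.011028816765055908 grip 68.69072198867798 q [-0.25  0.06 -0.82  0.17  0.06  1.47]
[[98, 111, 123, 129, 128], [85, 101, 115, 120, 123], [61, 78, 93, 98, 98], [37, 52, 65, 69, 72], [41, 58, 69, 73, 71], [70, 90, 100, 103, 99], [100, 111, 118, 122, 119]]
t 9.9 local grasp mm [72.17  1.03 47.89] err deg [ 0.07  0.07 -0.13] F local [ 7.41  0.25 -0.02] gap 0.0111956281445398 grip 68.69076490402222 q [-0.25  0.06 -0.82  0.17  0.06  1.47]
```

Aligned and steady from t=7.3 to 9.9 s. I'll hold one more second, then ease it home.

Emit:
carry_out(
  steps=[
    [[0, 0, 0], [0, 0, 0], 255],
    [[0, 0, 0], [0, 0, 0], 255],
    [[0, 0, 0], [0, 0, 0], 255],
    [[0, 0, 0], [0, 0, 0], 255],
    [[0, 0, 0], [0, 0, 0], 255],
    [[0, 0, 0], [0, 0, 0], 255],
    [[0, 0, 0], [0, 0, 0], 255],
    [[0, 0, 0], [0, 0, 0], 255],
  ],
)

```text
clock: 10.9
tcp_pos: [0.5597, -0.0422, 0.089]
orientation: [0.195, 0.727, 0.636, 0.171]
wrist_force: [6.5, -0.2, 5.6]
finger_gap: 0.0107
grip_force: 68.7
```

Emit:
carry_out(
  steps=[
    [[0, 0, 0], [0, 0.2, 0], 255],
    [[0, 0, 0], [0, 0.5, 0], 255],
    [[0, 0, 0], [0, 0.9, 0], 255],
    [[0, 0, 0], [0, 1.3, 0], 255],
    [[0, 0, 0], [0, 1.7, 0], 255],
    [[0, 0, 0], [0, 2.1, 0], 255],
    [[0, 0, 0], [0, 2.5, 0], 255],
    [[0, 0, 0], [0, 2.8, 0], 255],
  ],
)

```text
clock: 11.9
tcp_pos: [0.5824, -0.0452, 0.1022]
orientation: [0.194, 0.727, 0.636, 0.17]
wrist_force: [-0.3, -0.0, 8.4]
finger_gap: 0.0109
grip_force: 69.6
```

Emit:
carry_out(
  steps=[
    [[0, 0, 0], [0, 0.4, 0], 255],
    [[0, 0, 0], [0, 0.8, 0], 255],
    [[0, 0, 0], [0, 1.2, 0], 255],
    [[0, 0, 0], [0, 1.5, 0], 255],
    [[0, 0, 0], [0, 1.8, 0], 255],
    [[0, 0, 0], [0, 2.0, 0], 255],
    [[0, 0, 0], [0, 2.15, 0], 255],
    [[0, 0, 0], [0, 2.25, 0], 255],
  ],
)

```text
clock: 12.9
tcp_pos: [0.6005, -0.0475, 0.1127]
orientation: [0.194, 0.727, 0.636, 0.169]
wrist_force: [-3.2, 1.1, 9.8]
finger_gap: 0.0108
grip_force: 70.1
```

Run:
```python
from fr import *
now()
```

```text
t 12.9 local grasp mm [119.75   1.14  47.87] err deg [-0.19  0.07 -0.14] F local [ 2.03  0.68 10.13] gap 0.010836860422231778 grip 70.1171886920929 q [-0.24  0.1  -0.7   0.26  0.05  1.48]
```

Emit:
carry_out(
  steps=[
    [[0, 0, 0], [0, 0.05, 0], 255],
    [[0, 0, 0], [0, 0.1, 0], 255],
    [[0, 0, 0], [0, 0.15, 0], 255],
    [[0, 0, 0], [0, 0.15, 0], 255],
    [[0, 0, 0], [0, 0.15, 0], 255],
    [[0, 0, 0], [0, 0.2, 0], 255],
    [[0, 0, 0], [0, 0.2, 0], 255],
    [[0, 0, 0], [0, 0.2, 0], 255],
  ],
)

```text
clock: 13.9
tcp_pos: [0.6021, -0.0477, 0.1136]
orientation: [0.194, 0.727, 0.636, 0.169]
wrist_force: [-3.8, 0.4, 8.6]
finger_gap: 0.0111
grip_force: 70.1
```

Run:
```python
from fr import *
now()
```

```text
t 13.9 local grasp mm [121.58   1.11  47.86] err deg [-0.2   0.07 -0.14] F local [ 1.   -0.09  9.38] gap 0.011053159198682907 grip 70.1173996925354 q [-0.24  0.1  -0.69  0.26  0.05  1.48]
```

Emit:
carry_out(
  steps=[
    [[0, 0, 0], [0, 0.05, 0], 255],
    [[0, 0, 0], [0, 0.1, 0], 255],
    [[0, 0, 0], [0, 0.15, 0], 255],
    [[0, 0, 0], [0, 0.2, 0], 255],
    [[0, 0, 0], [0, 0.2, 0], 255],
    [[0, 0, 0], [0, 0.2, 0], 255],
    [[0, 0, 0], [0, 0.2, 0], 255],
    [[0, 0, 0], [0, 0.2, 0], 255],
  ],
)

```text
clock: 14.9
tcp_pos: [0.6029, -0.0479, 0.1141]
orientation: [0.193, 0.728, 0.636, 0.169]
wrist_force: [-6.3, 1.0, 11.5]
finger_gap: 0.0112
grip_force: 70.5
```

Run:
```python
from fr import *
now()
```

```text
t 14.9 local grasp mm [122.55   1.09  47.87] err deg [-0.29  0.08 -0.14] F local [ 0.23  0.16 13.19] gap 0.011160601940116505 grip 70.54561257362366 q [-0.24  0.1  -0.69  0.26  0.05  1.48]
```

Emit:
carry_out(
  steps=[
    [[0, 0, 0], [0, 0, 0], 255],
    [[0, 0, 0], [0, 0, 0], 255],
    [[0, 0, 0], [0, 0, 0], 200],
    [[0, 0, 0], [0, 0, 0], 170],
    [[0, 0, 0], [0, 0, 0], 140],
    [[0, 0, 0], [0, 0, 0], 100],
    [[0, 0, 0], [0, 0, 0], 50],
    [[0, 0, 0], [0, 0, 0], 0],
  ],
  force=20,
)

```text
clock: 15.9
tcp_pos: [0.6052, -0.0482, 0.1152]
orientation: [0.194, 0.727, 0.636, 0.17]
wrist_force: [-0.9, 0.3, 0.3]
finger_gap: 0.0839
grip_force: 0.0
```

Emit:
carry_out(
  steps=[
    [[0, 0, 0], [0, 0, 0], 0],
    [[0, 0, 0], [0, 0, 0], 0],
    [[0, 0, 0], [0, 0, -1], 0],
    [[0, 0, 0], [0, 0, -3], 0],
    [[0, 0, 0], [0, 0, -5.5], 0],
    [[0, 0, 0], [0, 0, -8], 0],
    [[0, 0, 0], [0, 0, -10], 0],
    [[0, 0, 0], [0, 0, -11], 0],
  ],
)

```text
clock: 16.9
tcp_pos: [0.5508, -0.0409, 0.2125]
orientation: [0.195, 0.727, 0.636, 0.171]
wrist_force: [-0.1, -0.1, 0.1]
finger_gap: 0.085
grip_force: 0.0
```

Run:
```python
from fr import *; from fit import *
now()
ims=[]
for n in('top','scene'):
    fs=[env.read_camera(n) for _ in range(6)]
    im=np.mean([f[0] for f in fs],0); d=np.median([f[1] for f in fs],0).astype(np.float32)
    v,u=np.mgrid[0:420,0:560]; m=d>0
    L=(world(env.get_calibration(n),d,np.c_[u[m],v[m]])-O)@M*1000; C=im[m]
    b=L[(C.max(1)<55)&(L[:,2]>30)&(L[:,2]<52)&(abs(L[:,0]-122)<25)&(abs(L[:,1])<45)]
    cl=L[(C.max(1)<70)&(L[:,1]>72)&(L[:,1]<95)&(L[:,2]>10)&(L[:,2]<22)&(L[:,0]<120)]
    print(n,'bar face',np.median(b,0).round(1),'clip',np.median(cl,0).round(1),len(cl))
    ims.append(cv2.resize((im[90:300,220:350] if n=='top' else im[130:340,220:350]).astype(np.uint8)[:,:,::-1],None,fx=2.8,fy=2.8,interpolation=cv2.INTER_CUBIC))
cv2.imwrite('pics/end.png',np.hstack(ims))
```

```text
t 16.9 local grasp mm [126.19   1.19 159.34] err deg [ 0.07  0.08 -0.13] F local [-0.01 -0.09  0.09] gap 0.08500633775156638 grip 0.0 q [-0.25 -0.11 -0.63  0.53  0.06  1.47]
top bar face [127.6  -4.7  39.6] clip [72.  75.8 17. ] 12
scene bar face [128.2   0.8  41.1] clip [75.3 80.9 15.4] 22
```

View pics/end.png

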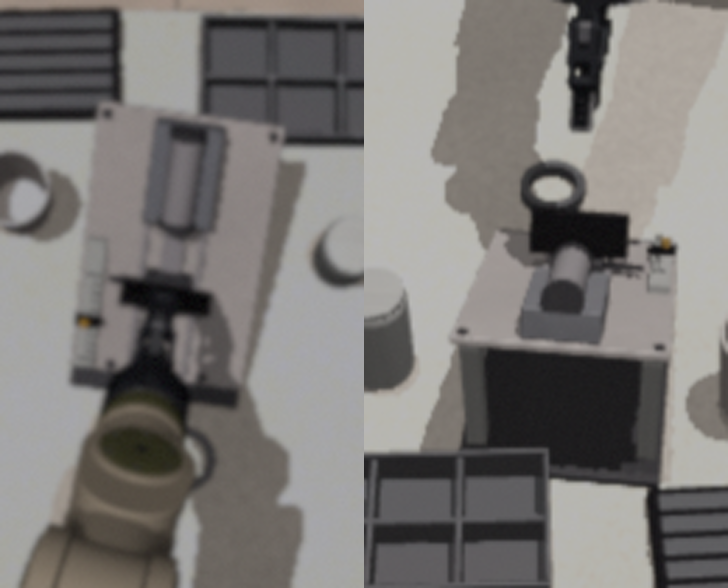

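The final picture shows the bar back home (face at 127.6 mm, as at the start), with the gripper clear above it. The clip at top (85,322) hasn't moved, and the can, beaker and tape roll are where they were. Handing in.

```bash
python3 -c "
from workcell import env
print(env.hand_in())"
```

```text
the job is handed in; nothing more can be done
None
```

I drew the slide about 51 mm to the marker clip, with pointer and clip lined up to about 1 mm, and held it there for over 3 s. I then eased it fully home and released it; the clip and the can, beaker and tape roll stayed where they were in the last pictures, and the job was handed in at about 17 s of the 45 s.

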